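# Draw the blue profile bar out of the slotted stock bin

## Robot

A 6-joint arm with a two-finger parallel gripper is mounted at the origin on the work surface. World frame = base frame: x ahead of the robot, y to its left, z up, the work surface at z = 0. Lengths are in m, angles in rad, forces in N, time in s.
With the tool pointing down it reaches from about 0.3 to 0.775 m from the base axis. Payload 14.6 kg.
Tool frame: the origin (TCP) lies between the finger pads; the fingertips stand 8 mm ahead of it and the grasp point (between the pads) lies 11 mm behind it (ctrl.tip_reach is the distance from the TCP to the fingertips, in m); y points along the fingers, z is the direction in which the jaws open and shut, and the axes are right-handed (so a half turn about y gives the same grasp; the last joint's range is limited). The gripper opens to 94 mm and grips with 3 to 60 N. Pads are 16 mm wide; open, the fingers measure 119 mm over their backs; the gripper's body (75 mm by 177 mm) begins 78 mm behind the grasp point.
Start: joints at [-1.218, 0.3, 1.521, -0, 1.321, -0.067], TCP at [0.224, -0.502, 0.213] pointing down, gripper open.
Joint ranges: [-3.03, 3.03], [-0.79, 2.21], [0.23, 2.52], [-1.04, 4.18], [0, 3.07], [-2.55, 2.55]. Speed limits (rad/s): [2.22, 2.22, 2.57, 3.14, 3.14, 3.14].

## Interface

Orientations are given as [roll, pitch, yaw] about the fixed x, y, z axes, in that order (R = Rz(yaw) Ry(pitch) Rx(roll)).
In Python, from station import ctrl gives the robot as it stands.
- The arm moves only by the tool play_rows, never from a script. Its arguments are lists of equal length, an entry for each row: "twist": the turn, a rotation vector about the world's x, y, z as a fraction of full scale, a list of three; "travel": the shift along the world's x, y, z as a fraction of full scale, a list of three; "grip": the gripper's target within -1 to 1 (shut at 1, half-way at 0, fully open at -1). A call has 1 to 12 rows; each row shifts and turns the commanded pose from where the row before left it; what a row does not reach is not made up. Full scale, the value 1, is 5 cm for a shift and 90 degrees for a turn. A row lasts 1/10 s, in which the tool goes at most 50 mm and 8.59 degrees, less where a joint would pass 70% of its speed; a pose out of reach is approached as far as the arm can. A call with a number of a shift or a turn outside -1 to 1 is refused whole. A call with a gripper value outside its range is refused whole. The fingers move at their own pace and stop on an object; "force" is the grip in N (left out, the last holds). Time passes only in rows, so rows that do not move let the fingers close. It gives the time, the measured TCP pose, the force and the opening at its end, in the units of the state.
- ctrl.get_obs(): the state, without advancing time (a new reading comes with each control period).
- ctrl.camera(name): name is "side" or "top"; returns a dict with "img" (480x640x3 uint8, red, green, blue), "vfov" (degrees; the focal length in pixels is half the picture's height over the tangent of half this angle, whatever the lens; pixels are square), "cx", "cy" (the principal point, pixels), "rvec" (rotation vector, rad) and "tvec" (3), from world to camera coordinates, as OpenCV has them. Camera axes: x right, y down, z forward; pixel columns grow to the right and rows downward; lengths in m; the calibration is good to about 2 mm. A picture is of the moment at which its call begins. There is no depth.
- ctrl.hand_in(): hands the job in, once; it reports no verdict.
Trained networks look in a picture, given as the dict that the camera call returned (one of the last four; its "shot" number tells which), for a name from the list of things; names that differ only in an ending like _2 or _b are one class to them, and where a whole thing is asked for, a point or a joint stands for the part that bears it (a point fixed in the world has none). Each returns a list of dicts, best first, with "confidence" (0 to 1); they miss things now and then, are a little off and sometimes report something else, mostly with a low value. They report only what shows in the picture. A call takes as long as a camera call. They do not tell look-alikes from the thing itself.
- ctrl.boxes_of(name, picture): "point" ([column, row] in pixels, amid what is visible of it).
- ctrl.trace(name, picture): "pixels" (480x640 bool, what is visible of it) and "point" ([column, row] in pixels, amid what is visible of it).
The state is a dict: "time_s": time; "qpos": joint angles; "joint_vel": joint speeds; "tau": joint torques, N m; "ee_pos": TCP position; "eef_rot": TCP orientation; "force": force on the tool from outside, world axes, zero at the start; "moment": the same for the moment, N m; "grip_width": finger opening in m.
Only numpy, scipy, OpenCV 4.12 (cv2) and the standard library are available. Lean on these libraries where they do the work, as an engineer would, in place of code of your own. Each camera call takes 0.05 s, during which the arm holds its last target.

## Task

Take the blue profile bar out of the grey stock bin by drawing it outwards and upwards along its own slant, through its slot; then tip it level and lay it in the orange cradle, resting in both notches and roughly centred end to end. Lower it all the way into the notches before letting go, and do not disturb the silver and black bars.

Things in the scene. Friction and masses are not known exactly. Their poses are not given: they have to be found in the camera images.
- blue_bar: Blue bar, 20 x 20 x 220 mm, about 0.11 kg, loose. Origin at its centre; x along its length. It leans 25 degrees from level in one slot of a closed grey bin: foot (-x end) on the bin's floor against its back wall, +x end pointing out and up, y level. The slotted wall ends 30 mm from its centre towards +x; the last 80 mm is free. A 145 mm pull along its +x clears the wall. Grip it across y, about 80 mm from centre.
- cradle: Orange cradle, fixed: base plate 112 x 80 x 5 mm with two saddles, 12 mm thick and 74 mm wide, at x = -50 and +50 mm. Each has a notch open at the top, 50 mm wide across y, its floor 30 mm and its cheeks 42 mm above the table. Origin on the table under its middle; x is the direction along which the bar must lie, either way round. A bar in both notches has its centre 40 mm up and overhangs each saddle.
- silver_bar: Bystander: bare aluminium bar of the same size, in another slot; origin at its centre, x along its length. The fixed bin they lean in is 137 mm deep, 256 mm wide, 98 mm high with a fixed clear lid; its slots are 80 mm apart, 34 mm wide, from 59 mm (the sill the bars rest on) to 92 mm above the table, closed at the top; that leaves 7 mm on each side of a bar and about 8 mm above it.
- black_bar: Bystander: black bar of the same size in the third slot of the bin; origin at its centre, x along its length. Which bar is in which slot varies.
Things that resemble listed ones, but are neither listed nor needed, are in the scene too. Leave any yellow look-alike of the blue_bar alone.

How it is judged:
By the outcome, as a careful person would: the job done as asked, in the order asked, and still so for the second after the job is handed in, with the robot touching nothing.
It also fails if it takes over 38 s, if anything falls off the work surface, if the arm or the gripper's body presses on something with over 40 N, if the wrist force passes 120 N, or if a joint passes its speed limit or range.

## Working session

There is one attempt and no reset: what is moved stays moved. The work goes in short steps, Python scripts to look and compute and a tool call to move; the robot and the scene stay as the last step left them, time stands still between calls to the robot, and variables do not carry over. Pictures are saved under pics/ and viewed, and the job is handed in when it is done.

Besides the shell and the picture viewer there is one more tool, called after ">>>" by a JSON object that holds its "fn" and its "kwargs". play_rows: Moves the arm, as the interface text tells. Its arguments: {"type":"object","properties":{"twist":{"type":"array"},"travel":{"type":"array"},"grip":{"type":"array"},"force":{"type":"number"}},"required":["twist","travel","grip"]}

```bash
ls; mkdir -p pics
cat > h.py <<'E'
import numpy as np, cv2, pickle
from station import ctrl
def K(c):
    f=240/np.tan(np.radians(c['vfov'])/2); return np.array([[f,0,c['cx']],[0,f,c['cy']],[0,0,1.]])
def P(c):
    R=cv2.Rodrigues(np.array(c['rvec'],float))[0]; return K(c)@np.c_[R,np.array(c['tvec'],float).reshape(3,1)]
def proj(c,X):
    X=np.atleast_2d(X); x=np.c_[X,np.ones(len(X))]@P(c).T; return x[:,:2]/x[:,2:]
E
python3 - <<'E'
from h import *
for n in ['side','top']:
    c=ctrl.camera(n); pickle.dump(c,open(n+'.pkl','wb'))
    cv2.imwrite(f'pics/{n}0.png',c['img'][:,:,::-1])
    print(n,{k:v for k,v in c.items() if k!='img'})
    for t in ['blue_bar','cradle','silver_bar','black_bar']:
        print(t,[(np.round(d['point']),round(d['confidence'],2)) for d in ctrl.boxes_of(t,c)])
print(ctrl.get_obs())
E
```

```text
pics
side {'vfov': 44.48995846168868, 'cx': 312.6162039576344, 'cy': 242.05688848585368, 'rvec': array([ 0.93454889, -2.31205609,  1.28189196]), 'tvec': array([0.32264493, 0.29779792, 0.93623772]), 'shot': 1}
blue_bar [(array([325., 252.]), 0.81), (array([276., 418.]), 0.8), (array([174., 254.]), 0.75), (array([296., 242.]), 0.74)]
cradle [(array([228., 342.]), 0.76)]
silver_bar [(array([268., 229.]), 0.82)]
black_bar [(array([295., 241.]), 0.86)]
top {'vfov': 43.18086115435992, 'cx': 324.3087030339764, 'cy': 252.69656220551627, 'rvec': array([ 2.2079401 , -2.19645208,  0.04763784]), 'tvec': array([-0.06653599,  0.52475927,  1.3474212 ]), 'shot': 2}
blue_bar [(array([256., 144.]), 0.86), (array([391., 364.]), 0.73), (array([479., 287.]), 0.64), (array([178., 358.]), 0.62), (array([210., 279.]), 0.35)]
cradle [(array([208., 278.]), 0.58)]
silver_bar [(array([312., 204.]), 0.73)]
black_bar [(array([315., 245.]), 0.93)]
{'time_s': 0.5, 'qpos': array([-1.21762958e+00,  2.99902591e-01,  1.52104827e+00, -1.05743753e-05,
        1.32068268e+00, -6.65722184e-02]), 'joint_vel': array([-1.36728987e-03, -2.11893015e-05, -1.22243605e-03, -1.64008491e-04,
        1.35726140e-03, -6.10562490e-04]), 'tau': array([ 8.61731269e-05, -5.31348109e+01, -3.52737987e+01,  7.08702137e-02,
        2.15141103e-02,  2.00399415e-05]), 'ee_pos': array([ 0.2241372 , -0.50222974,  0.21342372]), 'eef_rot': array([-1.57083780e+00, -7.50299647e-06, -2.72185108e+00]), 'force': array([-0.33905925,  0.568899  , -0.32060591]), 'moment': array([-0.052868  ,  0.00846045, -0.03019532]), 'grip_width': 0.09394736965083543}
```

View pics/side0.png

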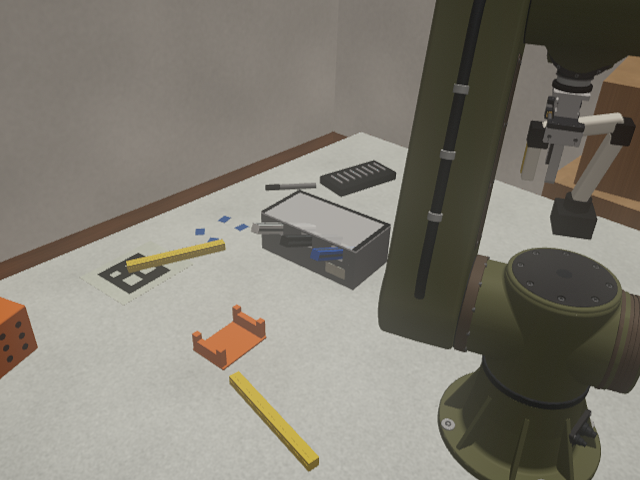

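View pics/top0.png

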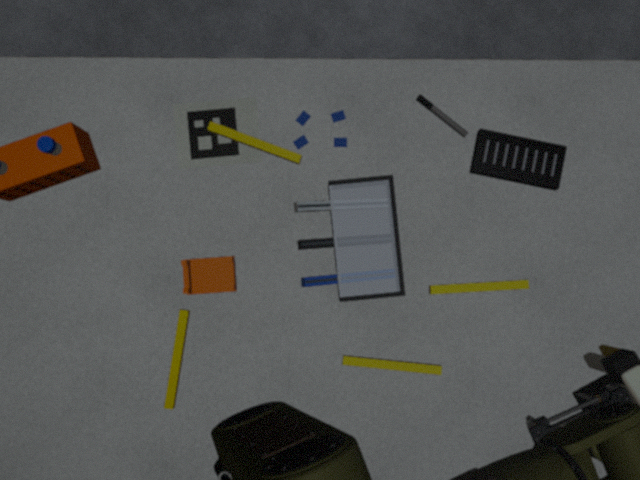

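Run:
```python
from h import *
s=pickle.load(open('side.pkl','rb'));t=pickle.load(open('top.pkl','rb'))
a=cv2.resize(s['img'][180:300,240:400,::-1],None,fx=5,fy=5,interpolation=cv2.INTER_CUBIC)
b=cv2.resize(t['img'][165:315,280:420,::-1],None,fx=4,fy=4,interpolation=cv2.INTER_CUBIC)
cr=cv2.resize(s['img'][290:380,170:290,::-1],None,fx=5,fy=5,interpolation=cv2.INTER_CUBIC)
ct=cv2.resize(t['img'][240:310,165:255,::-1],None,fx=6,fy=6,interpolation=cv2.INTER_CUBIC)
for n,i in zip(['sb','tb','sc','tc'],[a,b,cr,ct]): cv2.imwrite(f'pics/{n}.png',i)
```

```text
(no output)
```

View pics/sb.png

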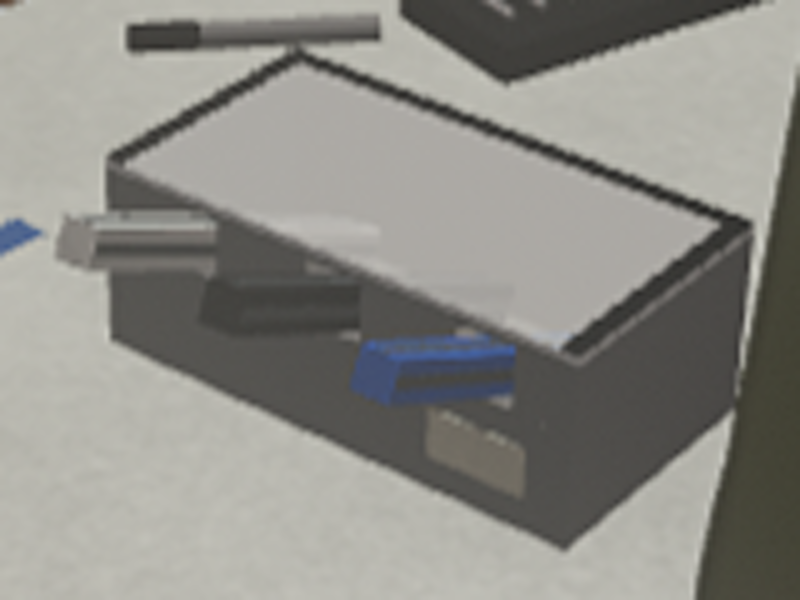

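View pics/tb.png

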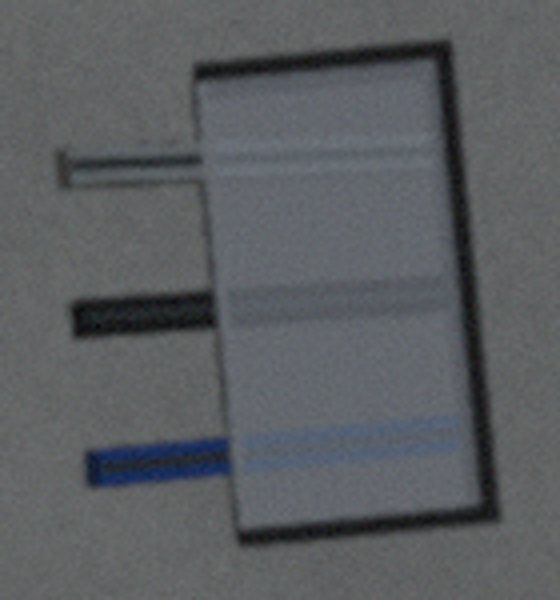

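View pics/sc.png

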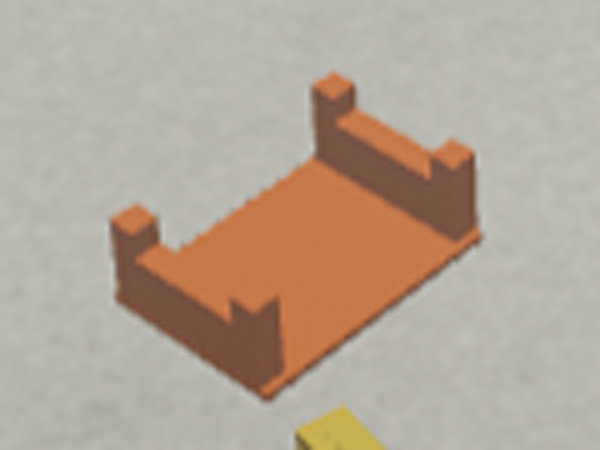

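View pics/tc.png

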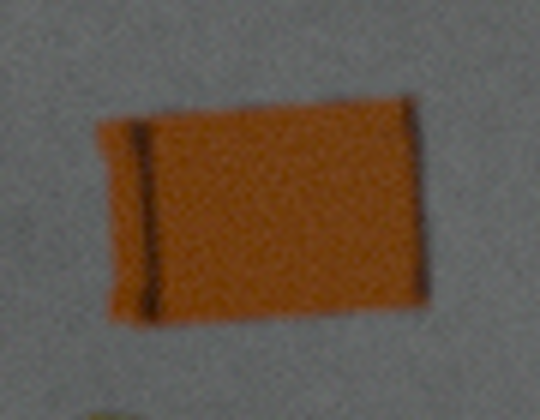

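```bash
cat > fit.py <<'E'
from h import *
from scipy.optimize import minimize
S=8
def box(lo,hi):
    return np.array([[x,y,z] for x in (lo[0],hi[0]) for y in (lo[1],hi[1]) for z in (lo[2],hi[2])])
BAR=[box([.03,-.01,-.01],[.11,.01,.01])]
FULL=[box([-.11,-.01,-.01],[.11,.01,.01])]
CR=[box([-.056,-.04,0],[.056,.04,.005])]
for sx in (-.05,.05):
    CR.append(box([sx-.006,-.037,0],[sx+.006,.037,.030]))
    for sg in (-1,1): CR.append(box([sx-.006,min(sg*.025,sg*.037),0],[sx+.006,max(sg*.025,sg*.037),.042]))
def Rot(yaw,up):
    c,s=np.cos(yaw),np.sin(yaw);cu,su=np.cos(up),np.sin(up)
    return np.array([[c,-s,0],[s,c,0],[0,0,1]])@np.array([[cu,0,-su],[0,1,0],[su,0,cu]])
def render(c,boxes,R,t,roi):
    x0,y0,x1,y1=roi; m=np.zeros(((y1-y0)*S,(x1-x0)*S),np.uint8)
    for b in boxes:
        p=(proj(c,b@R.T+t)-[x0,y0]+.5)*S-.5
        cv2.fillConvexPoly(m,cv2.convexHull(np.round(p*16).astype(np.int32)),255,shift=4)
    return cv2.resize(m,(x1-x0,y1-y0),interpolation=cv2.INTER_AREA)/255.
def fit(views,boxes,unpack,p0,d):
    def cost(p):
        R,t=unpack(p); return sum(np.abs(render(c,boxes,R,t,roi)-m).sum() for c,m,roi in views)
    best=None
    p=np.array(p0,float)
    for k in range(3):
        sim=np.vstack([p]+[p+np.eye(len(p))[i]*d[i]/(k+1) for i in range(len(p))])
        r=minimize(cost,p,method='Nelder-Mead',options=dict(initial_simplex=sim,maxiter=600,xatol=1e-5,fatol=1e-2)); p=r.x
    return p,r.fun,[m.sum() for _,m,_ in views]
def cmask(c,roi,kind):
    x0,y0,x1,y1=roi; im=c['img'][y0:y1,x0:x1]
    f=im.astype(float); r,g,b=f[...,0],f[...,1],f[...,2]
    if kind=='blue': return f
E
python3 - <<'E'
from fit import *
s=pickle.load(open('side.pkl','rb'));t=pickle.load(open('top.pkl','rb'))
print(proj(s,[.5,0,0]),proj(t,[.5,0,0]))
m=[]
for n,c in (('s',s),('t',t)):
    for name in ('blue_bar','cradle'):
        for d in ctrl.trace(name,c):
            ys,xs=np.nonzero(d['pixels']); print(n,name,d['confidence'],xs.min(),xs.max(),ys.min(),ys.max(),d['pixels'].sum())
    hsv=cv2.cvtColor(c['img'],cv2.COLOR_RGB2HSV)
    roi=(300,235,355,270) if n=='s' else (290,265,345,300)
    h=hsv[roi[1]:roi[3],roi[0]:roi[2]]
    mk=((h[...,0]>100)&(h[...,0]<130)&(h[...,1]>80))
    print(mk.sum()); print('\n'.join(''.join('#' if v else '.' for v in r) for r in mk))
E
```

```text
[[292.82546452 293.21953707]] [[295.94992772 263.86095125]]
s blue_bar 0.96 126 224 240 272 1198
s blue_bar 0.83 229 318 372 470 2020
s blue_bar 0.82 310 342 248 261 382
s cradle 0.77 192 265 306 369 2381
232
.......................................................
.......................................................
.......................................................
.......................................................
.......................................................
.......................................................
.......................................................
.......................................................
.......................................................
.......................................................
.......................................................
.......................................................
..........................#####.....##.................
.............###########.#############.................
............#######...............#########............
............#####.#########################........
[... 2513 characters left out ...]
............................
.......................................................
.......................................................
.......................................................
.......................................................
.......................................................
.......................................................
.......................................................
.......................................................
.......................................................
.......................................................
.......................................................
.......................................................
```

```bash
cat > meas.py <<'E'
from fit import *
s=pickle.load(open('side.pkl','rb'));t=pickle.load(open('top.pkl','rb'))
def hull(m):
    o=np.zeros_like(m); 
    ys,xs=np.nonzero(m); cv2.fillConvexPoly(o,cv2.convexHull(np.c_[xs,ys].astype(np.int32)),1); return o
rs=(300,235,355,270);rt=(290,265,345,300)
def hm(c,roi,wallcol):
    h=cv2.cvtColor(c['img'],cv2.COLOR_RGB2HSV)[roi[1]:roi[3],roi[0]:roi[2]]
    m=((h[...,0]>100)&(h[...,0]<130)&(h[...,1]>80)).astype(np.uint8)
    m[:,wallcol-roi[0]+1:]=0
    return hull(m).astype(float)
views=[(s,hm(s,rs,342),rs),(t,hm(t,rt,337),rt)]
def ub(p): # p = tip end centre xyz, yaw, up
    R=Rot(p[3],p[4]); return R,np.array(p[:3])-R@[.11,0,0]
p0=[.46,.06,.12,np.pi/2+.08,np.radians(25)]
for v,l in ((views,'both'),):
    p,c,a=fit(v,BAR,ub,p0,[.02,.02,.02,.1,.05]); print(l,'tip',p[:3].round(4),'deg',np.degrees(p[3:]).round(1),c,a)
    R,tt=ub(p); print('centre',tt.round(4),'x',R[:,0].round(3))
    p2,c2,a=fit(v,BAR,lambda q:ub(np.r_[q,np.radians(25)]),p[:4],[.02,.02,.02,.1]); print('25fixed tip',p2[:3].round(4),np.degrees(p2[3]),c2)
    R,tt=ub(np.r_[p2,np.radians(25)]); print('centre',tt.round(4),'x',R[:,0].round(3))
# cradle
roc=(180,295,280,380);rtc=(170,245,250,305)
def om(c,roi):
    h=cv2.cvtColor(c['img'],cv2.COLOR_RGB2HSV)[roi[1]:roi[3],roi[0]:roi[2]]
    m=((h[...,0]<15)&(h[...,1]>110)).astype(np.uint8); return cv2.morphologyEx(m,cv2.MORPH_CLOSE,np.ones((3,3))).astype(float)
vc=[(s,om(s,roc),roc),(t,om(t,rtc),rtc)]
uc=lambda q:(Rot(q[3],0),np.array(q[:3]))
p,c,a=fit(vc,CR,uc,[.49,.23,0,np.pi/2+.05],[.02,.02,.01,.1]);print('cradle',p[:3].round(4),np.degrees(p[3]),c,a)
for nm,v in (('s',vc[:1]),('t',vc[1:])):
    q,c,a=fit(v,CR,lambda q:(Rot(q[2],0),np.array([q[0],q[1],0])),p[[0,1,3]],[.01,.01,.05]);print('cradle',nm,q.round(4),c,a)
pickle.dump((p2,p),open('poses.pkl','wb'))
# overlay
for n,cc in (('s',s),('t',t)):
    im=cc['img'][:,:,::-1].copy()
    im=cv2.resize(im,None,fx=4,fy=4,interpolation=cv2.INTER_CUBIC)
    def dr(boxes,R,tt,col):
        for b in boxes:
            q=(proj(cc,b@R.T+tt)+.5)*4-.5
            for i in range(8):
                for j in range(i):
                    if bin(i^j).count('1')==1: cv2.line(im,tuple(np.round(q[i]).astype(int)),tuple(np.round(q[j]).astype(int)),col,1,cv2.LINE_AA)
    R,tt=ub(np.r_[p2,np.radians(25)]); dr(FULL,R,tt,(0,255,0)); dr(CR,*uc(p),(255,255,0))
    # bin predicted: wall ends +30mm along bar -> outer face
    x0,y0,x1,y1=(180,180,380,330) if n=='s' else (170,160,370,310)
    x1=x0+215
    cv2.imwrite(f'pics/ov_{n}.png',cv2.resize(im[y0*4:y1*4+60,x0*4:(x0+200)*4+60],(800,600)) if 0 else im[y0*4:y0*4+600,x0*4:x0*4+800])
E
python3 meas.py
```

```text
both tip [0.4929 0.0929 0.1009] deg [92.5 25.6] 745.0 [np.float64(391.0), np.float64(354.0)]
centre [ 0.4972 -0.0062  0.0534] x [-0.039  0.901  0.432]
25fixed tip [0.4929 0.0929 0.1009] 92.46601035024304 745.0
centre [ 0.4972 -0.0067  0.0544] x [-0.039  0.905  0.423]
cradle [0.4741 0.1915 0.0008] 94.27911599644632 294.70196078431377 [np.float64(2292.0), np.float64(1815.0)]
cradle s [0.4755 0.1896 1.6272] 183.86666666666667 [np.float64(2292.0)]
cradle t [0.474  0.193  1.6474] 90.94901960784314 [np.float64(1815.0)]
```

```bash
sed -i "s/^p0=.*/ua=np.array([[311.5,255],[301.5,282.5]]); X=cv2.triangulatePoints(P(s),P(t),ua[:1].T,ua[1:].T); X=(X[:3]\/X[3]).ravel(); print('tri',X); p0=[*X,np.pi\/2+.07,np.radians(25)]/" meas.py; python3 meas.py
```

```text
tri [ 0.46067708 -0.0150235   0.10715691]
both tip [ 0.4607 -0.0204  0.1069] deg [94.8 23.9] 94.25490196078431 [np.float64(391.0), np.float64(354.0)]
centre [ 0.4691 -0.1206  0.0624] x [-0.076  0.911  0.404]
25fixed tip [ 0.4606 -0.0204  0.1076] 95.03487548740033 97.33725490196079
centre [ 0.4694 -0.1197  0.0611] x [-0.08   0.903  0.423]
cradle [0.4741 0.1915 0.0008] 94.27911599644632 294.70196078431377 [np.float64(2292.0), np.float64(1815.0)]
cradle s [0.4755 0.1896 1.6272] 183.86666666666667 [np.float64(2292.0)]
cradle t [0.474  0.193  1.6474] 90.94901960784314 [np.float64(1815.0)]
```

```bash
echo
```

```text
(no output)
```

View pics/ov_s.png

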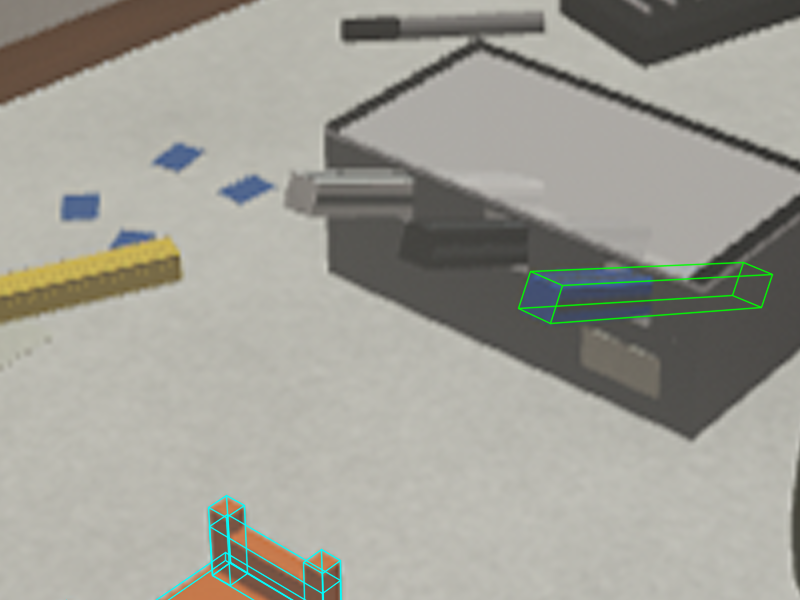

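View pics/ov_t.png

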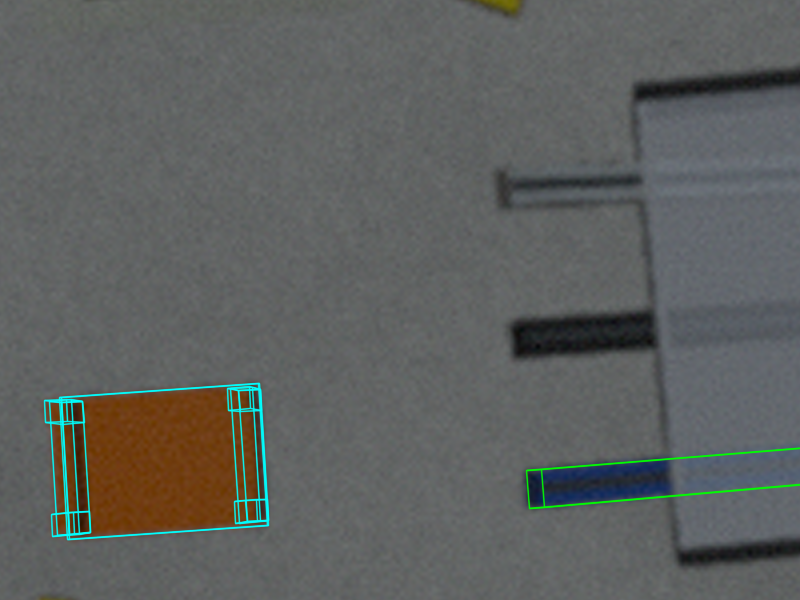

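```bash
cat > plan.py <<'E'
from fit import *
from scipy.spatial.transform import Rotation as Ro
p2,pc=pickle.load(open('poses.pkl','rb'))
Rb=Rot(p2[3],np.radians(25)); cb=p2[:3]-Rb@[.11,0,0]
def toolR(Rbar):
    y=-Rbar[:,2]; z=-Rbar[:,1]; return np.c_[np.cross(y,z),y,z]
def delta(tcp,R,obs=None):
    o=obs or ctrl.get_obs(); Rn=Ro.from_euler('xyz',o['eef_rot'])
    rv=(Ro.from_matrix(R)*Rn.inv()).as_rotvec(); d=tcp-o['ee_pos']
    return d, rv
def show(lbl,tcp,R):
    d,rv=delta(tcp,R); print(lbl,'tcp',tcp.round(4),'shift/.05',(d/.05).round(3),'turn/90deg',(rv/(np.pi/2)).round(4),'deg',np.degrees(np.linalg.norm(rv)).round(1))
Rt=toolR(Rb); grasp=cb+Rb@[.08,0,0]; tcpg=grasp+.011*Rt[:,1]
E
python3 - <<'E'
from plan import *
print('barx',Rb[:,0].round(4),'barz',Rb[:,2].round(4),'grasp',grasp)
show('pre',tcpg-.1*Rt[:,1],Rt); show('at',tcpg,Rt)
# sequential rotvec per-step to be constant -> ok since rotation about fixed axis composes
E
```

```text
barx [-0.0795  0.9028  0.4226] barz [ 0.0371 -0.421   0.9063] grasp [ 0.46299626 -0.04746413  0.09490473]
pre tcp [ 0.4663 -0.0849  0.1756] shift/.05 [ 4.843  8.346 -0.757] turn/90deg [ 0.2552 -0.1501  0.7755] deg 74.7
at tcp [ 0.4626 -0.0428  0.0849] shift/.05 [ 4.769  9.188 -2.57 ] turn/90deg [ 0.2552 -0.1501  0.7755] deg 74.7
```

>>> {"fn": "play_rows", "kwargs": {"twist": [[0.0213, -0.0125, 0.0646], [0.0213, -0.0125, 0.0646], [0.0213, -0.0125, 0.0646], [0.0213, -0.0125, 0.0646], [0.0213, -0.0125, 0.0646], [0.0213, -0.0125, 0.0646], [0.0213, -0.0125, 0.0646], [0.0213, -0.0125, 0.0646], [0.0213, -0.0125, 0.0646], [0.0213, -0.0125, 0.0646], [0.0213, -0.0125, 0.0646], [0.0213, -0.0125, 0.0646]], "travel": [[0.4, 0.69, 0], [0.4, 0.69, 0], [0.4, 0.69, 0], [0.4, 0.69, 0], [0.4, 0.69, 0], [0.4, 0.69, 0], [0.4, 0.69, 0], [0.4, 0.69, 0], [0.4, 0.69, 0], [0.4, 0.69, 0], [0.4, 0.69, 0], [0.4, 0.69, 0]], "grip": [0, 0, 0, 0, 0, 0, 0, 0, 0, 0, 0, 0]}}

```text
time_s: 1.9
ee_pos: [0.4648, -0.0868, 0.2136]
eef_rot: [-1.57, 0.438, -1.479]
force: [0.2, 0.1, -0.5]
grip_width: 0.0468
```

>>> {"fn": "play_rows", "kwargs": {"twist": [[0, 0, 0], [0, 0, 0]], "travel": [[0, 0, 0], [0, 0, 0]], "grip": [0, 0]}}

```text
time_s: 2.1
ee_pos: [0.4642, -0.0879, 0.2133]
eef_rot: [-1.572, 0.436, -1.483]
force: [-1.0, 0.6, 0.8]
grip_width: 0.0473
```

Run:
```python
from plan import *
show('pre',tcpg-.1*Rt[:,1],Rt); show('at',tcpg,Rt)
o=ctrl.get_obs();print(o['time_s'],o['qpos'].round(2),o['grip_width'])
c=ctrl.camera('side');cv2.imwrite('pics/s1.png',c['img'][:,:,::-1])
```

```text
pre tcp [ 0.4663 -0.0849  0.1756] shift/.05 [ 0.042  0.06  -0.754] turn/90deg [-0.     -0.0007 -0.0002] deg 0.1
at tcp [ 0.4626 -0.0428  0.0849] shift/.05 [-0.032  0.902 -2.566] turn/90deg [-0.     -0.0007 -0.0002] deg 0.1
2.1 [-0.47  0.24  1.65  0.37  1.49 -0.63] 0.04729115887708572
```

View pics/s1.png

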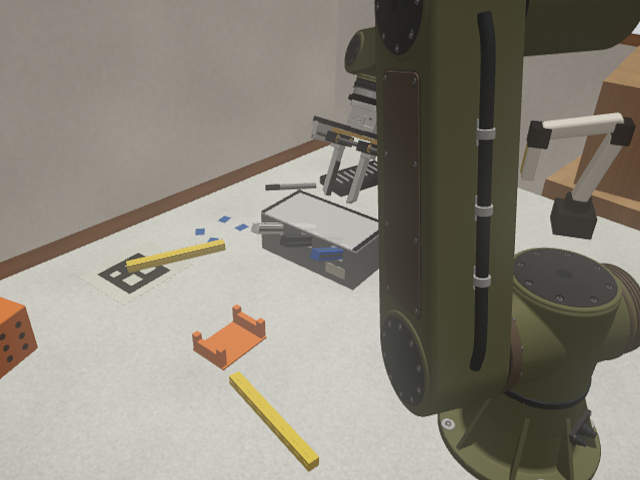

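Candidates for the target, in side-view pixels: the blue bar in the bin (327,253), the black bar (295,241), the silver bar (268,229), and yellow look-alikes (175,255) and (275,420). The top view adds yellow bars at (479,287) and (391,364). The one that is blue and in a slot is (327,253), as the crop showed. The arm is now above it, tilted as planned.

>>> {"fn": "play_rows", "kwargs": {"twist": [[0, 0, 0], [0, 0, 0], [0, 0, 0], [0, 0, 0], [0, 0, 0], [0, 0, 0]], "travel": [[0.021, 0.03, -0.377], [0.021, 0.03, -0.377], [-0.012, 0.14, -0.302], [-0.012, 0.14, -0.302], [-0.012, 0.14, -0.302], [0, 0, 0]], "grip": [0, 0, 0, 0, 0, 0]}}

```text
time_s: 2.75
ee_pos: [0.4634, -0.0645, 0.1293]
eef_rot: [-1.574, 0.438, -1.486]
force: [-0.3, 0.2, 0.2]
grip_width: 0.0473
```

Run:
```python
from plan import *
show('at',tcpg,Rt)
c=ctrl.camera('side');d=ctrl.camera('top')
a=cv2.resize(c['img'][160:300,240:400,::-1],(560,490),interpolation=cv2.INTER_CUBIC)
cv2.imwrite('pics/s2.png',a)
b=cv2.resize(d['img'][165:315,260:420,::-1],(560,525),interpolation=cv2.INTER_CUBIC)
cv2.imwrite('pics/t2.png',b)
```

```text
at tcp [ 0.4626 -0.0428  0.0849] shift/.05 [-0.015  0.433 -0.887] turn/90deg [-0.0007 -0.002   0.0012] deg 0.2
```

View pics/s2.png

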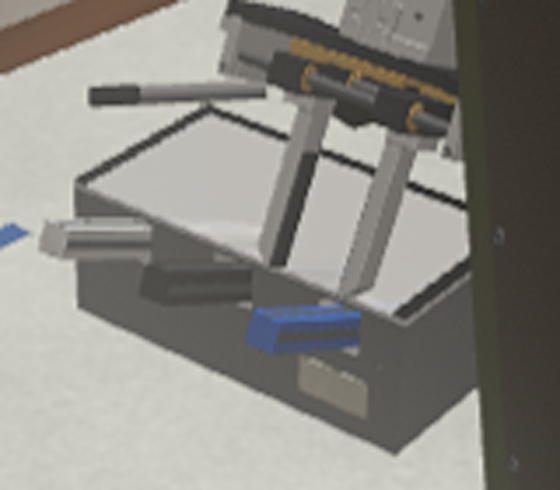

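View pics/t2.png

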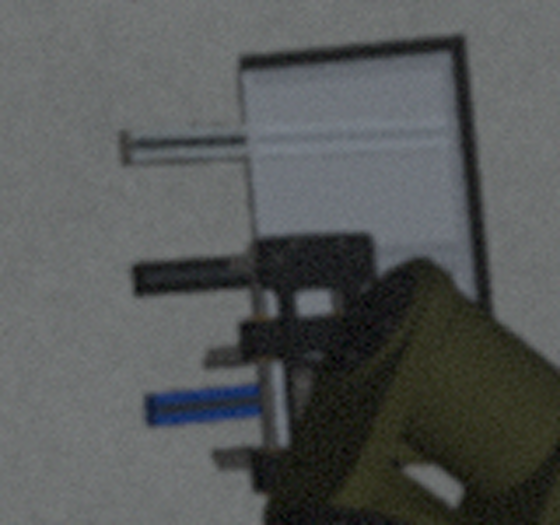

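The crop shows the fingers straddling the blue bar symmetrically, with clear space to the black bar. I'm going on to the grasp and closing.

>>> {"fn": "play_rows", "kwargs": {"twist": [[0, 0, 0], [0, 0, 0], [0, 0, 0], [0, 0, 0], [0, 0, 0], [0, 0, 0], [0, 0, 0], [0, 0, 0], [0, 0, 0], [0, 0, 0], [0, 0, 0], [0, 0, 0]], "travel": [[-0.004, 0.108, -0.222], [-0.004, 0.108, -0.222], [-0.004, 0.108, -0.222], [-0.004, 0.108, -0.222], [0, 0, 0], [0, 0, 0], [0, 0, 0], [0, 0, 0], [0, 0, 0], [0, 0, 0], [0, 0, 0], [0, 0, 0]], "grip": [0, 0, 0, 0, 0, 0.3, 0.6, 0.8, 1, 1, 1, 1], "force": 25}}

```text
time_s: 4.05
ee_pos: [0.4637, -0.0427, 0.0862]
eef_rot: [-1.571, 0.437, -1.483]
force: [0.7, -0.6, 1.6]
grip_width: 0.0201
```

Run:
```python
from plan import *
show('at',tcpg,Rt)
o=ctrl.get_obs();print(o['grip_width'],o['force'],o['moment'])
c=ctrl.camera('side')
a=cv2.resize(c['img'][160:300,240:400,::-1],(560,490),interpolation=cv2.INTER_CUBIC)
cv2.imwrite('pics/s3.png',a)
```

```text
at tcp [ 0.4626 -0.0428  0.0849] shift/.05 [-0.023 -0.002 -0.024] turn/90deg [-0.0001 -0.0001  0.0002] deg 0.0
0.020140456511498487 [ 0.71996929 -0.62581467  1.63587405] [-0.30175999 -0.02519437  0.04678185]
```

View pics/s3.png

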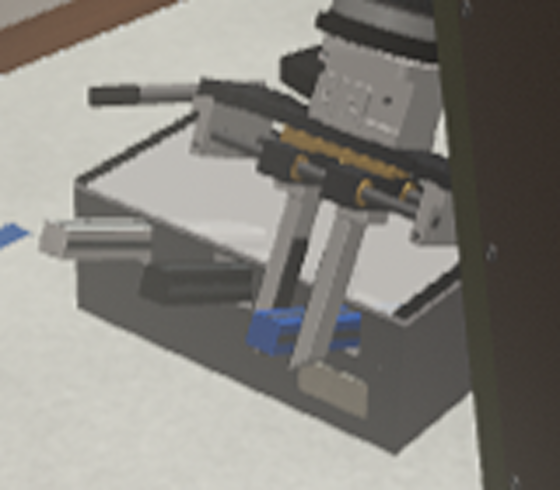

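>>> {"fn": "play_rows", "kwargs": {"twist": [[0, 0, 0], [0, 0, 0], [0, 0, 0], [0, 0, 0], [0, 0, 0], [0, 0, 0]], "travel": [[0.001, -0.012, 0.027], [-0.008, 0.09, 0.042], [-0.008, 0.09, 0.042], [-0.008, 0.09, 0.042], [-0.008, 0.09, 0.042], [-0.008, 0.09, 0.042]], "grip": [1, 1, 1, 1, 1, 1], "force": 40}}

```text
time_s: 4.7
ee_pos: [0.4616, -0.0202, 0.0981]
eef_rot: [-1.571, 0.437, -1.483]
force: [0.1, 0.8, -1.5]
grip_width: 0.0194
```

Run:
```python
from plan import *
o=ctrl.get_obs();print(o['time_s'],(o['ee_pos']-[.4637,-.0427,.0862])@Rb,o['force'],o['moment'],o['grip_width'])
c=ctrl.camera('side')
a=cv2.resize(c['img'][160:300,240:400,::-1],(560,490),interpolation=cv2.INTER_CUBIC)
cv2.imwrite('pics/s4.png',a)
```

```text
4.7 [2.54924465e-02 7.42812297e-05 1.24694237e-03] [ 0.1242605   0.7754643  -1.45435985] [-0.17422674 -0.0976537   0.04876099] 0.019357163349209647
```

View pics/s4.png

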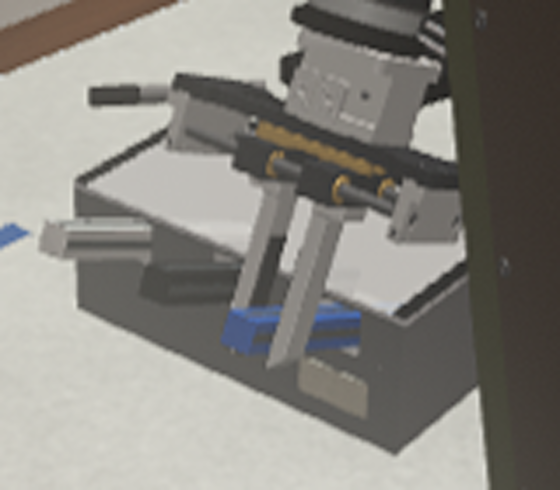

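The bar is following with low forces, so I'm continuing the pull along the slant.

>>> {"fn": "play_rows", "kwargs": {"twist": [[0, 0, 0], [0, 0, 0], [0, 0, 0], [0, 0, 0], [0, 0, 0], [0, 0, 0], [0, 0, 0], [0, 0, 0], [0, 0, 0], [0, 0, 0], [0, 0, 0], [0, 0, 0]], "travel": [[-0.016, 0.18, 0.0845], [-0.016, 0.18, 0.0845], [-0.016, 0.18, 0.0845], [-0.016, 0.18, 0.0845], [-0.016, 0.18, 0.0845], [-0.016, 0.18, 0.0845], [-0.016, 0.18, 0.0845], [-0.016, 0.18, 0.0845], [-0.016, 0.18, 0.0845], [-0.016, 0.18, 0.0845], [-0.016, 0.18, 0.0845], [-0.016, 0.18, 0.0845]], "grip": [1, 1, 1, 1, 1, 1, 1, 1, 1, 1, 1, 1]}}

```text
time_s: 5.95
ee_pos: [0.452, 0.088, 0.149]
eef_rot: [-1.571, 0.437, -1.483]
force: [0.2, 0.3, -2.0]
grip_width: 0.0194
```

>>> {"fn": "play_rows", "kwargs": {"twist": [[0, 0, 0], [0, 0, 0], [0, 0, 0], [0, 0, 0]], "travel": [[-0.016, 0.18, 0.0845], [-0.016, 0.18, 0.0845], [-0.016, 0.18, 0.0845], [0, 0, 0]], "grip": [1, 1, 1, 1]}}

```text
time_s: 6.35
ee_pos: [0.4497, 0.1152, 0.1618]
eef_rot: [-1.57, 0.437, -1.482]
force: [0.9, -0.3, -1.2]
grip_width: 0.0198
```

Run:
```python
from plan import *
o=ctrl.get_obs();print(o['time_s'],(o['ee_pos']-[.4637,-.0427,.0862])@Rb,o['force'],o['moment'],o['grip_width'],o['qpos'])
c=ctrl.camera('side');d=ctrl.camera('top')
pickle.dump((c,d,o),open('v5.pkl','wb'))
cv2.imwrite('pics/s5.png',c['img'][:,:,::-1]);cv2.imwrite('pics/t5.png',d['img'][:,:,::-1])
```

```text
6.35 [1.75635761e-01 7.96420311e-05 1.56799910e-03] [ 0.89122249 -0.33826394 -1.19025202] [-0.20615159 -0.1071993  -0.03133308] 0.01982424425169869 [-0.0698427   0.18290471  1.85619922  0.46212958  1.21348094 -0.34699451]
```

View pics/s5.png

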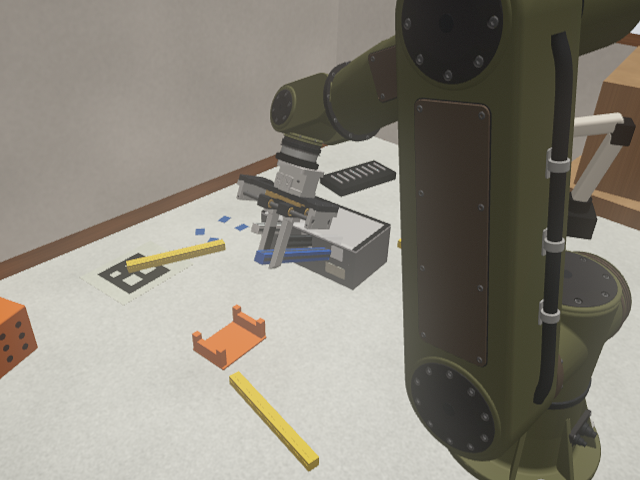

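View pics/t5.png

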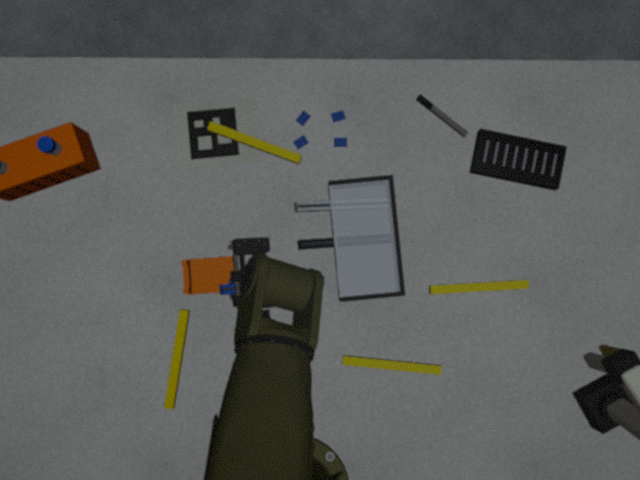

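```bash
cat > ov.py <<'E'
from plan import *
def ov(c,R,t,roi,fn,sc=5,extra=None):
    im=cv2.resize(c['img'][:,:,::-1],None,fx=sc,fy=sc,interpolation=cv2.INTER_CUBIC)
    for b in FULL+(extra or []):
        RR,tt=(R,t) if b is FULL[0] else (np.eye(3),np.zeros(3))
        q=(proj(c,b@RR.T+tt)+.5)*sc-.5
        for i in range(8):
            for j in range(i):
                if bin(i^j).count('1')==1: cv2.line(im,tuple(np.round(q[i]).astype(int)),tuple(np.round(q[j]).astype(int)),(0,255,0),1,cv2.LINE_AA)
    x0,y0,x1,y1=[v*sc for v in roi]; cv2.imwrite(fn,im[y0:y1,x0:x1])
E
python3 - <<'E'
from ov import *
c,d,o=pickle.load(open('v5.pkl','rb'))
Rn=Ro.from_euler('xyz',o['eef_rot']).as_matrix()
g=o['ee_pos']-.011*Rn[:,1]
ov(c,Rb,g-Rb@[.08,0,0],(240,170,390,290),'pics/o5.png')
E
```

```text
(no output)
```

View pics/o5.png

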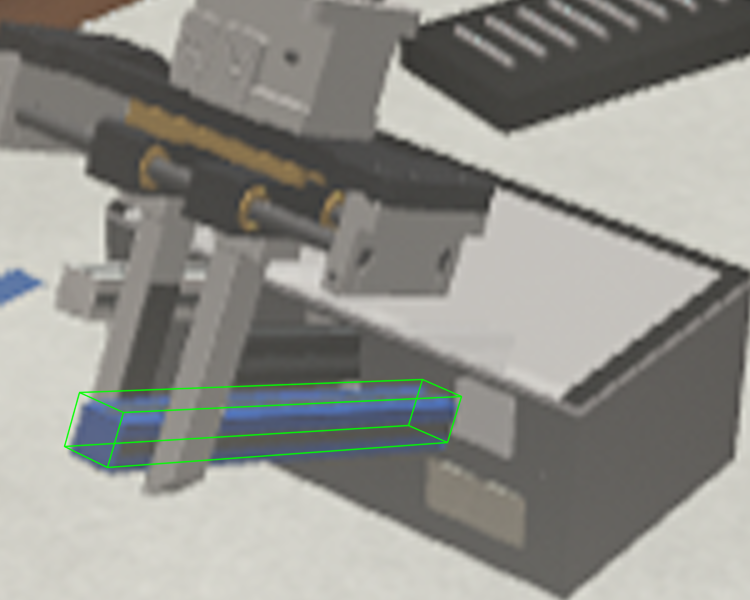

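```bash
cat >> plan.py <<'E'
Rl=Rot(pc[3],0); Rlt=toolR(Rl)
def place(z): # TCP for bar centre at z over cradle
    return np.array([pc[0],pc[1],z])+Rl@[.08,0,0]+.011*Rlt[:,1]
E
python3 - <<'E'
from plan import *
show('above',place(.12),Rlt); show('down',place(.04),Rlt)
E
```

```text
above tcp [0.4681 0.2713 0.109 ] shift/.05 [ 0.37   3.139 -1.045] turn/90deg [-0.277  -0.0228 -0.0083] deg 25.0
down tcp [0.4681 0.2713 0.029 ] shift/.05 [ 0.37   3.139 -2.645] turn/90deg [-0.277  -0.0228 -0.0083] deg 25.0
```

>>> {"fn": "play_rows", "kwargs": {"twist": [[-0.0277, -0.0023, -0.0008], [-0.0277, -0.0023, -0.0008], [-0.0277, -0.0023, -0.0008], [-0.0277, -0.0023, -0.0008], [-0.0277, -0.0023, -0.0008], [-0.0277, -0.0023, -0.0008], [-0.0277, -0.0023, -0.0008], [-0.0277, -0.0023, -0.0008], [-0.0277, -0.0023, -0.0008], [-0.0277, -0.0023, -0.0008], [0, 0, 0], [0, 0, 0]], "travel": [[0.037, 0.314, 0], [0.037, 0.314, 0], [0.037, 0.314, 0], [0.037, 0.314, 0], [0.037, 0.314, 0], [0.037, 0.314, -0.2], [0.037, 0.314, -0.2], [0.037, 0.314, -0.2], [0.037, 0.314, -0.2], [0.037, 0.314, -0.2], [0, 0, 0], [0, 0, 0]], "grip": [1, 1, 1, 1, 1, 1, 1, 1, 1, 1, 1, 1]}}

```text
time_s: 7.65
ee_pos: [0.468, 0.271, 0.1109]
eef_rot: [-1.572, 0.0, -1.495]
force: [-0.2, -0.3, -1.5]
grip_width: 0.0194
```

Run:
```python
from ov import *
show('above',place(.12),Rlt); show('down',place(.04),Rlt)
c=ctrl.camera('side');d=ctrl.camera('top');o=ctrl.get_obs()
pickle.dump((c,d,o),open('v6.pkl','wb'))
Rn=Ro.from_euler('xyz',o['eef_rot']).as_matrix(); g=o['ee_pos']-.011*Rn[:,1]
Rbar=np.c_[-np.cross(-Rn[:,2],Rn[:,1])*0+np.cross(-Rn[:,2],-Rn[:,1]),-Rn[:,2],-Rn[:,1]]
print(Rbar.round(3))
ov(c,Rbar,g-Rbar@[.08,0,0],(170,240,330,380),'pics/o6s.png')
ov(d,Rbar,g-Rbar@[.08,0,0],(160,230,300,330),'pics/o6t.png')
print(o['time_s'],o['force'],o['grip_width'])
```

```text
above tcp [0.4681 0.2713 0.109 ] shift/.05 [ 0.002  0.006 -0.038] turn/90deg [-0.0002 -0.0005 -0.0004] deg 0.1
down tcp [0.4681 0.2713 0.029 ] shift/.05 [ 0.002  0.006 -1.638] turn/90deg [-0.0002 -0.0005 -0.0004] deg 0.1
[[-0.074 -0.997 -0.   ]
 [ 0.997 -0.074 -0.001]
 [ 0.001 -0.     1.   ]]
7.75 [ 0.05543401 -0.98769515 -0.66432152] 0.01965204876466667
```

View pics/o6s.png

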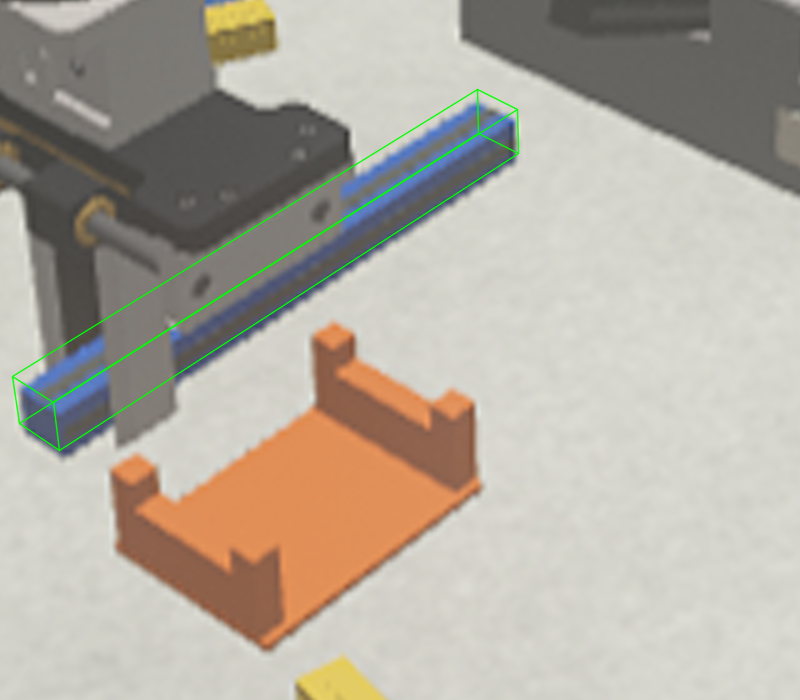

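View pics/o6t.png

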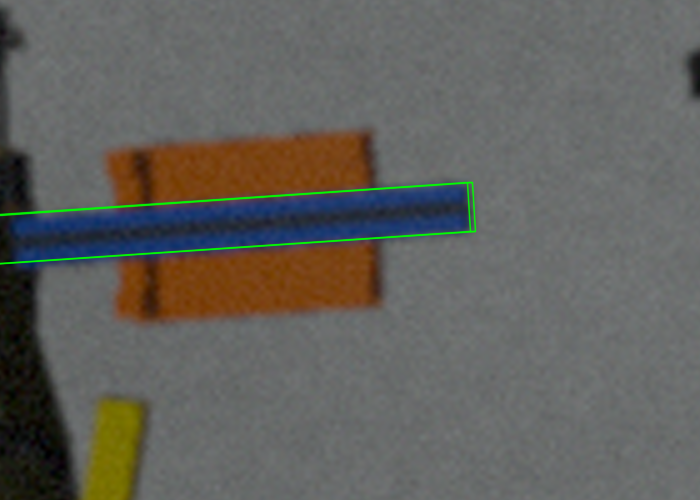

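>>> {"fn": "play_rows", "kwargs": {"twist": [[0, 0, 0], [0, 0, 0], [0, 0, 0], [0, 0, 0], [0, 0, 0], [0, 0, 0], [0, 0, 0], [0, 0, 0], [0, 0, 0]], "travel": [[0, 0, -0.2], [0, 0, -0.2], [0, 0, -0.2], [0, 0, -0.2], [0, 0, -0.2], [0, 0, -0.2], [0, 0, -0.1], [0, 0, -0.1], [0, 0, 0]], "grip": [1, 1, 1, 1, 1, 1, 1, 1, 1]}}

```text
time_s: 8.65
ee_pos: [0.468, 0.2712, 0.0407]
eef_rot: [-1.571, -0.0, -1.496]
force: [0.3, -0.2, -1.7]
grip_width: 0.0197
```

```bash
cat > look.py <<'E'
import sys
from ov import *
n=sys.argv[1]
show('down',place(.04),Rlt)
c=ctrl.camera('side');d=ctrl.camera('top');o=ctrl.get_obs()
pickle.dump((c,d,o),open(f'v{n}.pkl','wb'))
a=cv2.resize(c['img'][270:390,150:310,::-1],(800,600),interpolation=cv2.INTER_CUBIC)
b=cv2.resize(d['img'][240:320,150:270,::-1],(720,480),interpolation=cv2.INTER_CUBIC)
cv2.imwrite(f'pics/s{n}.png',a);cv2.imwrite(f'pics/t{n}.png',b)
print(o['time_s'],o['force'].round(2),o['moment'].round(2),o['grip_width'],o['ee_pos'])
E
python3 look.py 7
```

```text
down tcp [0.4681 0.2713 0.029 ] shift/.05 [ 0.002  0.002 -0.234] turn/90deg [ 0.0001 -0.0002 -0.0001] deg 0.0
8.75 [-0.98  0.16 -0.7 ] [ 0.05 -0.03  0.02] 0.020175956023641164 [0.46834888 0.27134281 0.0414827 ]
```

View pics/s7.png

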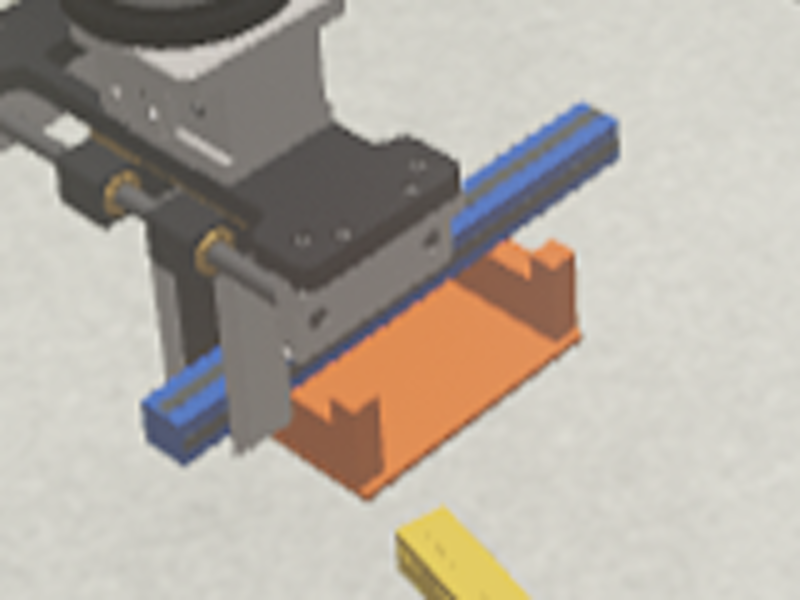

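View pics/t7.png

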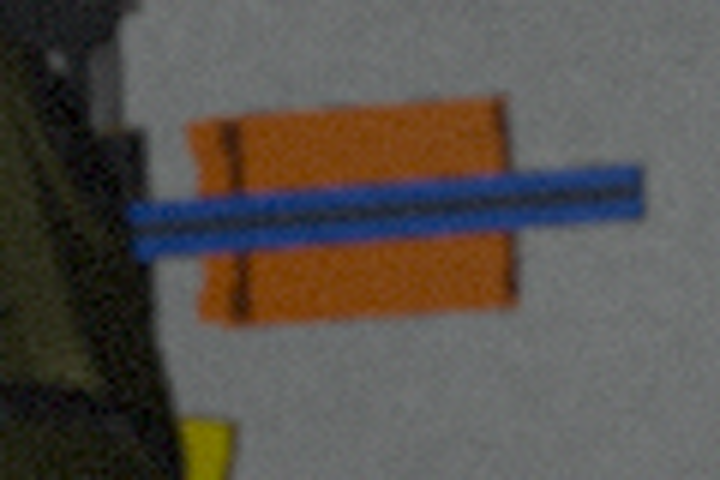

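The bar is in line with both notches and roughly centred on them. I'm lowering it in small steps and watching the force.

>>> {"fn": "play_rows", "kwargs": {"twist": [[0, 0, 0], [0, 0, 0], [0, 0, 0], [0, 0, 0], [0, 0, 0]], "travel": [[0, 0, -0.04], [0, 0, -0.04], [0, 0, -0.04], [0, 0, -0.04], [0, 0, 0]], "grip": [1, 1, 1, 1, 1], "force": 15}}

```text
time_s: 9.25
ee_pos: [0.4681, 0.2712, 0.033]
eef_rot: [-1.571, -0.0, -1.496]
force: [0.4, -0.2, -1.8]
grip_width: 0.0201
```

>>> {"fn": "play_rows", "kwargs": {"twist": [[0, 0, 0], [0, 0, 0]], "travel": [[0, 0, -0.02], [0, 0, 0]], "grip": [1, 1]}}

```text
time_s: 9.45
ee_pos: [0.4682, 0.2713, 0.0322]
eef_rot: [-1.571, 0.0, -1.496]
force: [-1.0, 0.5, -1.6]
grip_width: 0.0201
```

>>> {"fn": "play_rows", "kwargs": {"twist": [[0, 0, 0], [0, 0, 0]], "travel": [[0, 0, -0.02], [0, 0, 0]], "grip": [1, 1]}}

```text
time_s: 9.65
ee_pos: [0.4682, 0.2713, 0.0313]
eef_rot: [-1.57, 0.0, -1.496]
force: [-0.1, -0.2, -0.5]
grip_width: 0.0197
```

```bash
python3 look.py 8
```

```text
down tcp [0.4681 0.2713 0.029 ] shift/.05 [-0.002  0.001 -0.045] turn/90deg [-0.0001  0.0002 -0.0001] deg 0.0
9.75 [ 0.37  0.71 -0.76] [ 0.05 -0.09 -0.05] 0.0196677254461829 [0.46827848 0.27126242 0.03132193]
```

View pics/s8.png

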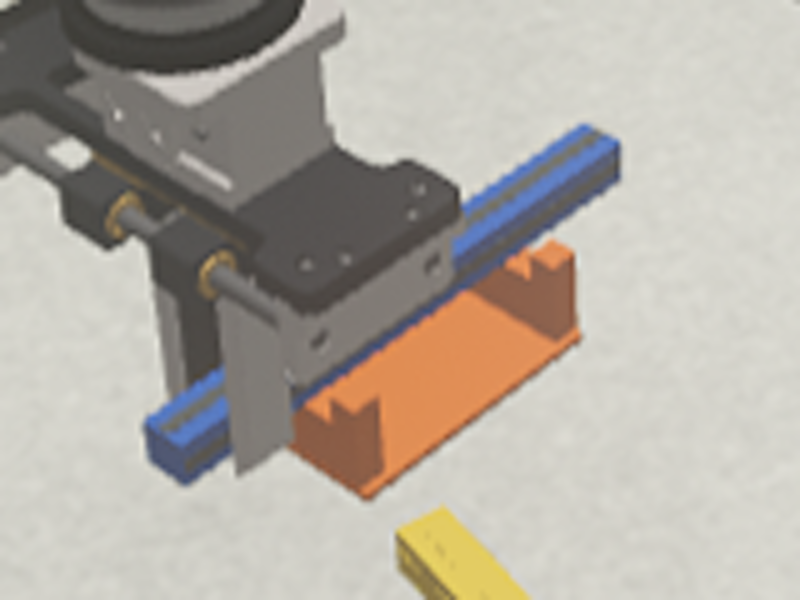

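>>> {"fn": "play_rows", "kwargs": {"twist": [[0, 0, 0], [0, 0, 0]], "travel": [[0, 0, -0.02], [0, 0, 0]], "grip": [1, 1]}}

```text
time_s: 9.95
ee_pos: [0.4683, 0.2714, 0.0306]
eef_rot: [-1.57, 0.0, -1.496]
force: [-0.2, -0.2, 2.7]
grip_width: 0.02
```

>>> {"fn": "play_rows", "kwargs": {"twist": [[0, 0, 0], [0, 0, 0]], "travel": [[0, 0, -0.02], [0, 0, 0]], "grip": [1, 1]}}

```text
time_s: 10.15
ee_pos: [0.4684, 0.2716, 0.0298]
eef_rot: [-1.57, 0.001, -1.496]
force: [-2.1, 0.7, 6.8]
grip_width: 0.0199
```

>>> {"fn": "play_rows", "kwargs": {"twist": [[0, 0, 0], [0, 0, 0]], "travel": [[0, 0, -0.01], [0, 0, 0]], "grip": [1, 1]}}

```text
time_s: 10.35
ee_pos: [0.4684, 0.2716, 0.0294]
eef_rot: [-1.57, 0.001, -1.496]
force: [-2.6, 2.0, 7.6]
grip_width: 0.0201
```

```bash
python3 look.py 9
```

```text
down tcp [0.4681 0.2713 0.029 ] shift/.05 [-0.005 -0.006 -0.008] turn/90deg [-0.0005  0.0006 -0.0001] deg 0.1
10.45 [-1.49  1.12  8.28] [ 0.02  0.43 -0.02] 0.019756902836366382 [0.46840883 0.2716368  0.02941751]
```

View pics/s9.png

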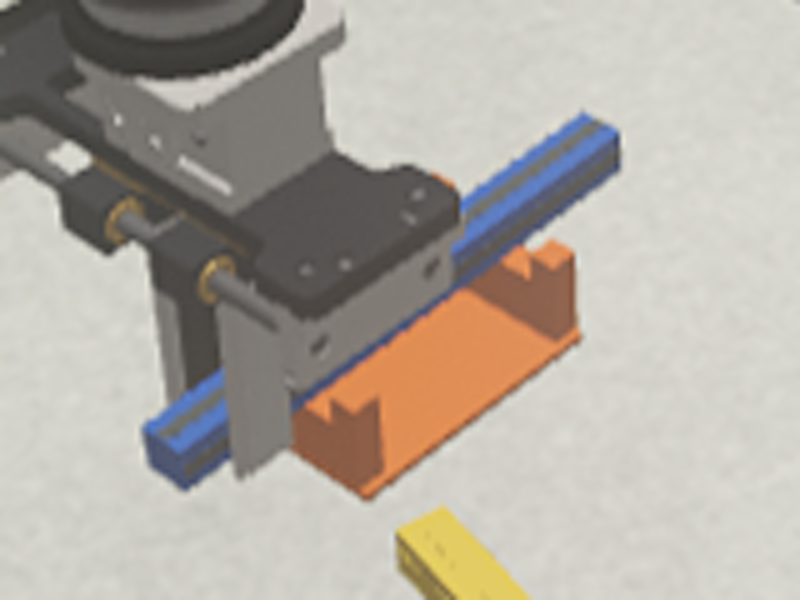

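Run:
```python
from ov import *
c,d,o=pickle.load(open('v9.pkl','rb'))
# compare end positions: level resting bar
t=np.array([pc[0],pc[1],.04])
ov(c,Rl,t,(170,280,320,380),'pics/o9.png')
# fit bar: hsv mask edges at foot end: fit yaw fixed, free pos & tilt, occlusion-aware by trace
for nm in ('8','9'):
  c,d,o=pickle.load(open(f'v{nm}.pkl','rb'))
  V=[]
  for k,(cc,roi) in enumerate(((c,(240,285,280,335)),(d,(172,262,262,290)))):
    h=cv2.cvtColor(cc['img'],cv2.COLOR_RGB2HSV)[roi[1]:roi[3],roi[0]:roi[2]]
    m=((h[...,0]>100)&(h[...,0]<130)&(h[...,1]>80)).astype(np.uint8)
    hull=np.zeros_like(m); ys,xs=np.nonzero(cv2.morphologyEx(m,cv2.MORPH_OPEN,np.ones((2,2)))); cv2.fillConvexPoly(hull,cv2.convexHull(np.c_[xs,ys].astype(np.int32)),1)
    V.append((cc,hull.astype(float),roi))
  q,f,a=fit(V,FULL,lambda q:(Rot(q[3],q[4]),np.array(q[:3])),[*t,pc[3],0],[.004,.004,.004,.02,.02])
  print(nm,q[:3].round(4),np.degrees(q[3:]).round(2),f,a)
```

```text
8 [0.4701 0.1906 0.0627] [94.41 13.18] 359.4313725490196 [np.float64(295.0), np.float64(911.0)]
9 [0.4699 0.1909 0.0648] [94.04 12.2 ] 344.0980392156863 [np.float64(318.0), np.float64(899.0)]
```

View pics/o9.png

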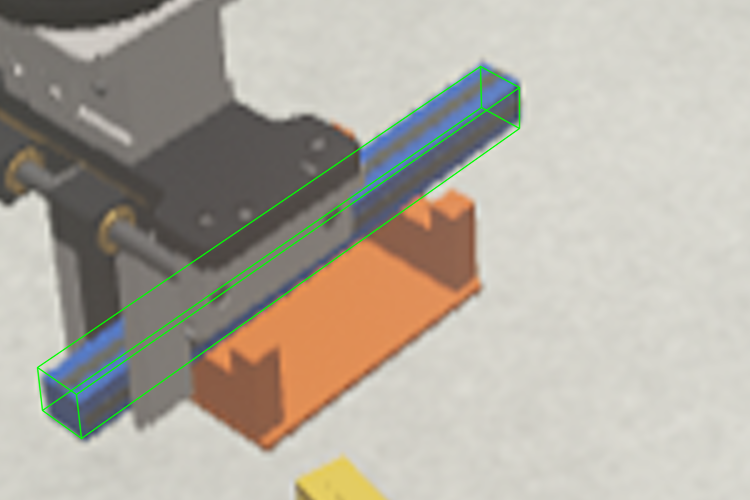

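The far end rose about 2 px during the last steps: the bar pivoted on the near saddle. I'll ease up a little and tip the far end back down.

>>> {"fn": "play_rows", "kwargs": {"twist": [[0, 0, 0], [0, 0, 0]], "travel": [[0, 0, 0.03], [0, 0, 0]], "grip": [1, 1]}}

```text
time_s: 10.65
ee_pos: [0.4682, 0.2712, 0.0303]
eef_rot: [-1.57, 0.0, -1.496]
force: [0.7, -0.2, -1.2]
grip_width: 0.0196
```

```bash
cat > cmp.py <<'E'
import sys
from ov import *
n=sys.argv[1]
c=ctrl.camera('side');d=ctrl.camera('top');o=ctrl.get_obs()
pickle.dump((c,d,o),open(f'v{n}.pkl','wb'))
t=np.array([pc[0],pc[1],.04])
ov(c,Rl,t,(170,280,320,380),f'pics/o{n}.png')
print(o['time_s'],o['force'].round(2),o['moment'].round(2),o['ee_pos'].round(4),o['eef_rot'].round(4))
E
python3 cmp.py 10
```

```text
10.75 [-0.25  0.61 -1.22] [ 0.07 -0.04 -0.04] [0.4681 0.2712 0.0301] [-1.5708 -0.     -1.4961]
```

View pics/o10.png

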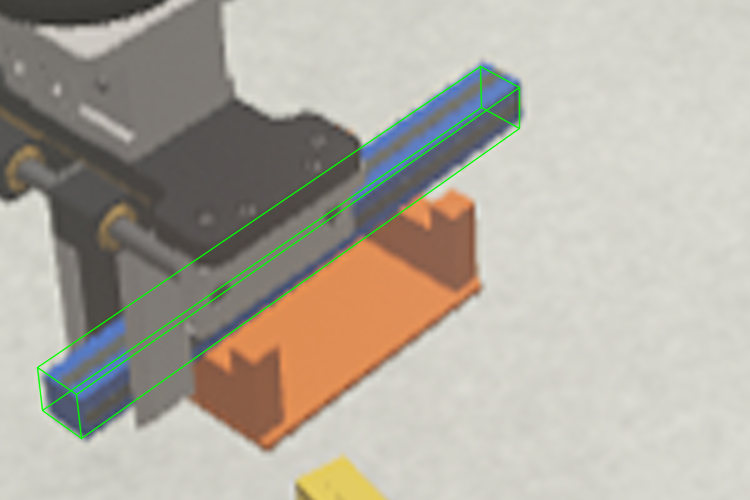

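>>> {"fn": "play_rows", "kwargs": {"twist": [[0.0055, 0, 0], [0.0055, 0, 0], [0, 0, 0]], "travel": [[0, 0, 0.005], [0, 0, 0.005], [0, 0, 0]], "grip": [1, 1, 1]}}

```text
time_s: 11.05
ee_pos: [0.4682, 0.2711, 0.0307]
eef_rot: [-1.569, 0.018, -1.496]
force: [-0.2, 0.2, -0.7]
grip_width: 0.0202
```

```bash
python3 cmp.py 11
```

```text
11.15 [-0.16 -0.22 -1.41] [ 0.05 -0.07 -0.02] [0.4682 0.2712 0.0308] [-1.5692  0.0173 -1.4963]
```

View pics/o11.png

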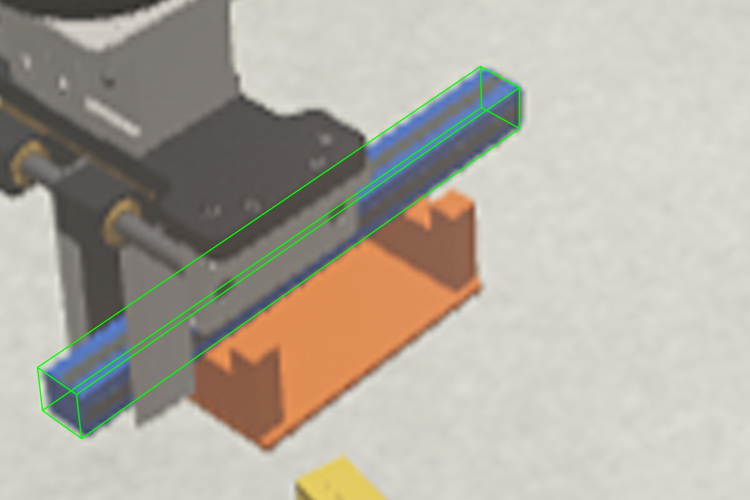

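>>> {"fn": "play_rows", "kwargs": {"twist": [[0, 0, 0], [0, 0, 0]], "travel": [[0, 0, -0.01], [0, 0, 0]], "grip": [1, 1]}}

```text
time_s: 11.35
ee_pos: [0.4682, 0.2713, 0.0302]
eef_rot: [-1.569, 0.017, -1.496]
force: [-0.0, 0.6, -1.7]
grip_width: 0.0199
```

>>> {"fn": "play_rows", "kwargs": {"twist": [[0, 0, 0], [0, 0, 0]], "travel": [[0, 0, -0.01], [0, 0, 0]], "grip": [1, 1]}}

```text
time_s: 11.55
ee_pos: [0.4682, 0.2713, 0.03]
eef_rot: [-1.569, 0.017, -1.496]
force: [-0.7, -1.4, 2.5]
grip_width: 0.0202
```

```bash
python3 cmp.py 12
python3 - <<'E'
from h import *
r=[]
for n in (8,9,10,11,12):
    c=pickle.load(open(f'v{n}.pkl','rb'))[0]
    r.append(cv2.resize(c['img'][285:325,235:280,::-1],(315,280),interpolation=cv2.INTER_CUBIC))
    r.append(cv2.resize(c['img'][345:372,172:200,::-1],(290,280),interpolation=cv2.INTER_CUBIC))
    print(n)
im=np.vstack([np.hstack(r[4*i:4*i+4]) if 4*i+4<=len(r) else np.hstack(r[4*i:]+[np.zeros((280,605,3),np.uint8)]) for i in range(3)])
cv2.imwrite('pics/ends.png',cv2.resize(im,(800,556)))
E
```

```text
11.65 [-1.7  -0.33  3.43] [-0.05  0.23  0.  ] [0.4682 0.2713 0.03  ] [-1.5691  0.0174 -1.496 ]
8
9
10
11
12
```

View pics/ends.png

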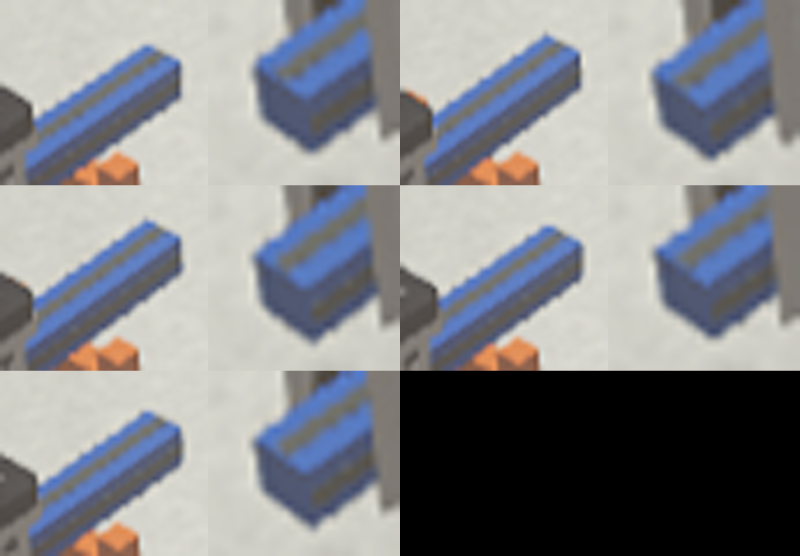

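View pics/o12.png

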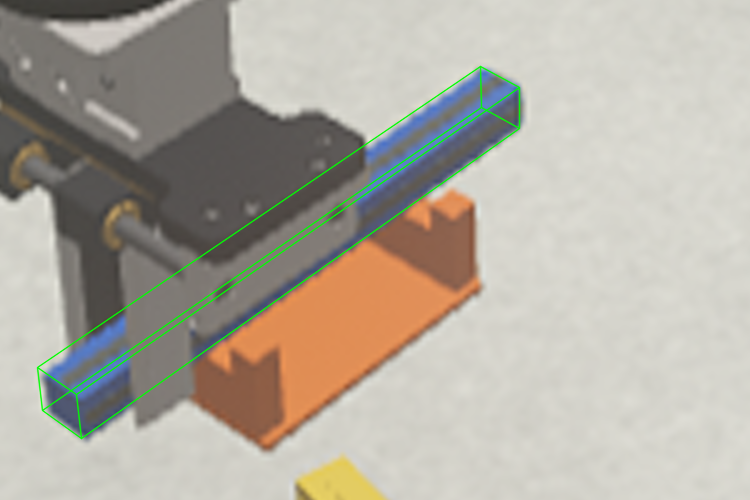

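>>> {"fn": "play_rows", "kwargs": {"twist": [[0.0055, 0, 0], [0.0055, 0, 0], [0, 0, 0]], "travel": [[0, 0, 0.01], [0, 0, 0.01], [0, 0, 0]], "grip": [1, 1, 1]}}

```text
time_s: 11.95
ee_pos: [0.4683, 0.2712, 0.0308]
eef_rot: [-1.568, 0.035, -1.496]
force: [0.8, 1.2, 0.2]
grip_width: 0.0198
```

```bash
python3 cmp.py 13
cat > ends.py <<'E'
from h import *
import sys
# subpixel vertical position of bar's top far edge: blue/brightness transition per column
for n in sys.argv[1:]:
    c=pickle.load(open(f'v{n}.pkl','rb'))[0]
    im=c['img'].astype(float); b=im[...,2]-im[...,0]
    def edge(cols,r0,r1):
        # saturated blue "column of mass" top & bottom crossing
        o=[]
        for x in cols:
            p=b[r0:r1,x]; th=30
            i=np.nonzero(p>th)[0]
            if len(i)==0: continue
            i=i[0]; o.append(r0+i-1+(th-p[i-1])/(p[i]-p[i-1]))
        return np.mean(o)
    print(n,'far',round(edge(range(250,264),280,330),2),'tip',round(edge(range(182,192),335,375),2))
E
python3 ends.py 8 9 10 11 12 13
```

```text
12.05 [ 0.14 -0.33  0.28] [-0.08 -0.07  0.  ] [0.4683 0.2712 0.0308] [-1.5678  0.0346 -1.4961]
8 far 300.42 tip 347.49
9 far 298.67 tip 348.19
10 far 298.63 tip 347.92
11 far 299.69 tip 347.67
12 far 299.81 tip 347.92
13 far 300.51 tip 347.49
```

>>> {"fn": "play_rows", "kwargs": {"twist": [[0.0055, 0, 0], [0.0055, 0, 0], [0, 0, 0]], "travel": [[0, 0, 0], [0, 0, 0], [0, 0, 0]], "grip": [1, 1, 1]}}

```text
time_s: 12.35
ee_pos: [0.4683, 0.2712, 0.0308]
eef_rot: [-1.567, 0.052, -1.496]
force: [-0.2, 1.0, 0.1]
grip_width: 0.0199
```

```bash
python3 cmp.py 14;python3 ends.py 13 14
```

```text
12.45 [0.13 0.48 1.1 ] [-0.02 -0.1  -0.02] [0.4682 0.2712 0.0308] [-1.5666  0.0518 -1.496 ]
13 far 300.51 tip 347.49
14 far 300.5 tip 347.53
```

>>> {"fn": "play_rows", "kwargs": {"twist": [[0, 0, 0], [0, 0, 0]], "travel": [[0, 0, -0.01], [0, 0, 0]], "grip": [1, 1]}}

```text
time_s: 12.65
ee_pos: [0.4683, 0.2713, 0.0304]
eef_rot: [-1.567, 0.052, -1.496]
force: [-1.5, 0.2, 2.4]
grip_width: 0.0204
```

```bash
python3 cmp.py 15;python3 ends.py 14 15
```

```text
12.75 [-0.59 -0.74  2.55] [-0.24  0.11 -0.02] [0.4683 0.2713 0.0304] [-1.5665  0.0518 -1.4959]
14 far 300.5 tip 347.53
15 far 300.49 tip 347.75
```

>>> {"fn": "play_rows", "kwargs": {"twist": [[0, 0, 0], [0, 0, 0]], "travel": [[0, 0, -0.008], [0, 0, 0]], "grip": [1, 1]}}

```text
time_s: 12.95
ee_pos: [0.4683, 0.2713, 0.0302]
eef_rot: [-1.566, 0.052, -1.496]
force: [-1.5, -0.6, 7.4]
grip_width: 0.02
```

```bash
python3 cmp.py 16;python3 ends.py 15 16
```

```text
13.05 [-1.46 -1.63  5.77] [-0.26  0.25 -0.03] [0.4683 0.2713 0.0302] [-1.5663  0.052  -1.4959]
15 far 300.49 tip 347.75
16 far 300.31 tip 347.82
```

View pics/o16.png

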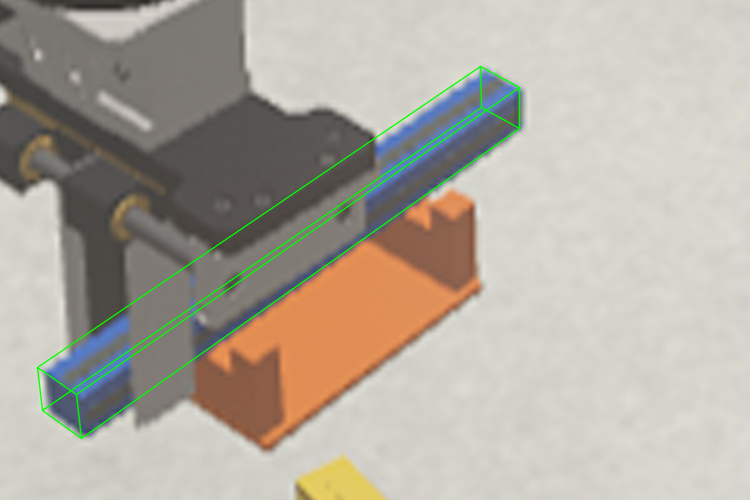

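>>> {"fn": "play_rows", "kwargs": {"twist": [[0, 0, 0], [0, 0, 0], [0, 0, 0], [0, 0, 0], [0, 0, 0], [0, 0, 0], [0, 0, 0]], "travel": [[0, 0, 0.004], [0, 0, 0], [0, 0, 0], [0, 0, 0], [0, 0, 0], [0, 0, 0], [0, 0, 0]], "grip": [0.5, 0.4, 0.3, 0.2, 0.1, 0, 0]}}

```text
time_s: 13.75
ee_pos: [0.4682, 0.2713, 0.0301]
eef_rot: [-1.567, 0.052, -1.496]
force: [0.0, -0.0, -1.2]
grip_width: 0.0468
```

```bash
python3 cmp.py 17;python3 ends.py 16 17; python3 -c "
from h import *
c=pickle.load(open('v17.pkl','rb'))[1]
cv2.imwrite('pics/t17.png',cv2.resize(c['img'][230:330,150:310,::-1],(800,500),interpolation=cv2.INTER_CUBIC))"
```

```text
13.85 [ 0.36  0.43 -0.73] [-0.06 -0.08 -0.02] [0.4682 0.2713 0.0301] [-1.5666  0.0518 -1.4959]
16 far 300.31 tip 347.82
17 far 300.58 tip 347.63
```

View pics/o17.png

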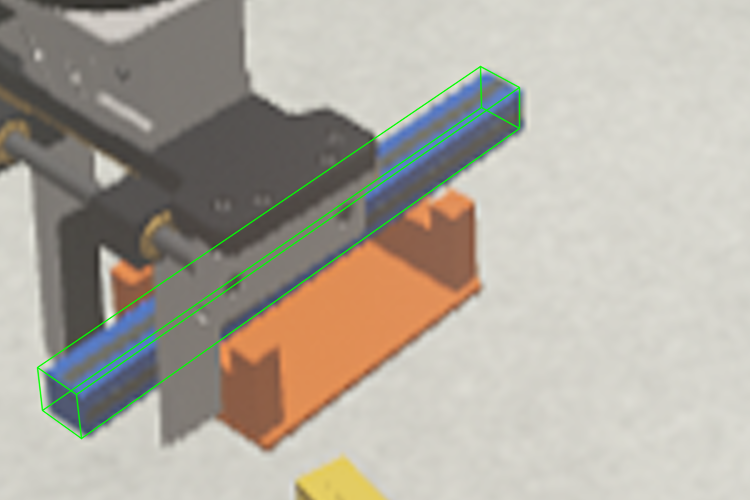

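View pics/t17.png

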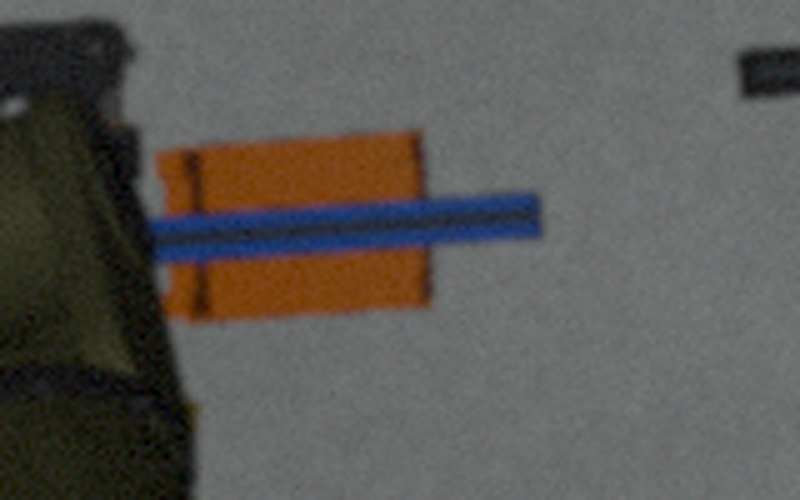

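The bar only settled by about 0.2 px when it was released. I'm retracting upwards.

>>> {"fn": "play_rows", "kwargs": {"twist": [[0, 0, 0], [0, 0, 0], [0, 0, 0], [0, 0, 0], [0, 0, 0], [0, 0, 0], [0, 0, 0], [0, 0, 0], [0, 0, 0], [0, 0, 0], [0, 0, 0], [0, 0, 0]], "travel": [[0, 0, 0.1], [0, 0, 0.2], [0, 0, 0.4], [0, 0, 0.5], [0, 0, 0.5], [0, 0, 0.5], [0, 0, 0.5], [-0.3, 0.3, 0.3], [-0.3, 0.3, 0.2], [-0.3, 0.3, 0], [-0.3, 0.3, 0], [0, 0, 0]], "grip": [0, 0, 0, 0, 0, 0, 0, 0, 0, 0, 0, 0]}}

```text
time_s: 15.05
ee_pos: [0.407, 0.3324, 0.1911]
eef_rot: [-1.566, 0.053, -1.494]
force: [-0.3, -0.3, 0.2]
grip_width: 0.0474
```

>>> {"fn": "play_rows", "kwargs": {"twist": [[0, 0, 0], [0, 0, 0], [0, 0, 0], [0, 0, 0], [0, 0, 0]], "travel": [[-0.3, 0.6, 0], [-0.3, 0.6, 0], [-0.3, 0.6, 0], [0, 0, 0], [0, 0, 0]], "grip": [0, 0, 0, 0, 0]}}

```text
time_s: 15.55
ee_pos: [0.3635, 0.421, 0.1903]
eef_rot: [-1.566, 0.052, -1.495]
force: [0.5, -0.6, 0.1]
grip_width: 0.0469
```

```bash
python3 cmp.py 18; python3 ends.py 17 18; python3 -c "
from h import *
a,c,_=pickle.load(open('v18.pkl','rb'))
cv2.imwrite('pics/t18.png',c['img'][:,:,::-1])
cv2.imwrite('pics/s18.png',a['img'][:,:,::-1])
s=pickle.load(open('top.pkl','rb'))
for n in ('silver_bar','black_bar'):
    print(n,[(d['point'],d['confidence']) for d in ctrl.boxes_of(n,c)][:1])
d=np.abs(s['img'][150:310,290:410].astype(int)-c['img'][150:310,290:410]).max(2); print('diff px',[(d[i:i+20]>40).sum() for i in range(0,160,20)])
"
```

```text
15.65 [-0.54 -0.61 -0.53] [-0.06 -0.03 -0.04] [0.3639 0.4204 0.1903] [-1.5664  0.0517 -1.4968]
17 far 300.58 tip 347.63
18 far 300.59 tip 348.03
silver_bar [([311.1, 205.1], 0.71)]
black_bar [([316.7, 248.0], 0.72)]
diff px [np.int64(0), np.int64(0), np.int64(0), np.int64(0), np.int64(0), np.int64(0), np.int64(312), np.int64(0)]
```

View pics/o18.png

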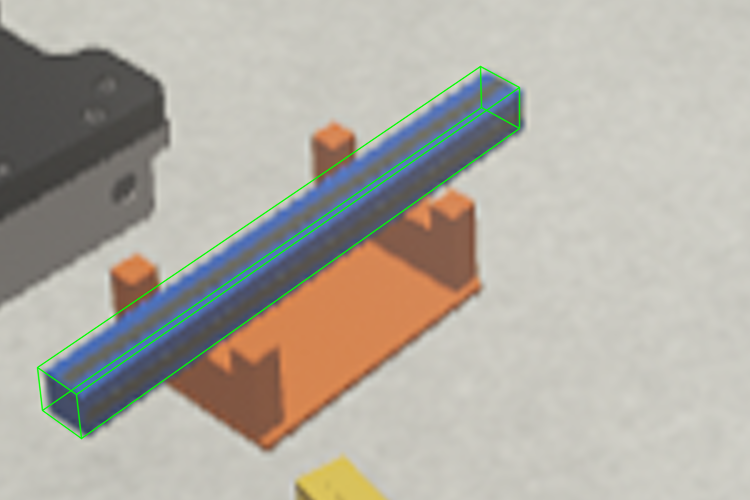

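View pics/t18.png

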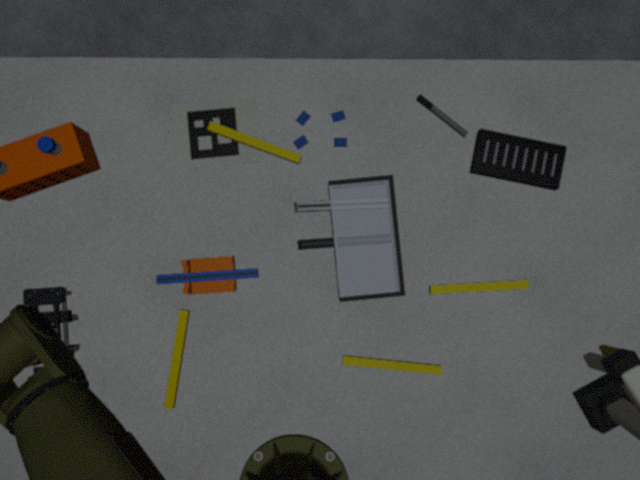

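The bar lies in both notches: in the top view it spans columns 157–258 over the cradle at 182–237. Image differences show only the blue bar missing from the bin. I'm handing in.

```bash
python3 -c "
from station import ctrl
print(ctrl.hand_in())"
```

```text
the job is handed in; nothing more can be done
None
```

I pulled the blue bar about 175 mm out along its slant and through its slot. I then tipped it level, lowered it into both notches of the orange cradle, released it and moved the arm clear. The job was handed in at about 15.7 s.

**Snag while lowering:** the bar touched the near saddle first and turned slightly in the grip, lifting its far end by about 2 px. I raised it a little and tipped the far end down. I let go only when both ends were in contact, at about 7 N in all. On release the far end moved by only about 0.3 px.

**Last checks:**
- **Placement:** the bar lies in both notches and overhangs both saddles. It fits the predicted resting pose to about 1 px (roughly 2 mm) in the side view, and the top view shows it close to centred end to end.
- **Other bars:** before and after pictures of the bin differ only where the blue bar was. The network's point for the black bar differed by about 3 px, but the pictures showed no change there.
- **Arm and force:** the arm is clear and touching nothing. The highest contact force I saw was about 8 N.

**Measurements that disagreed:** my first blue-bar fit started from a bad guess, so I redid it from a two-view triangulation. A later silhouette fit during the lowering was unusable, so I judged that step from the edge positions and the contact force.

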